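Turn the tea caddy's insert round and shut the hood

ROBOT

A 6-joint arm with a two-finger parallel gripper is mounted at the origin on a cart in front of the work surface, level with it; the furniture and walls round the work are solid. World frame = base frame: x ahead of the robot, y to its left, z up, the work surface at z = 0. Lengths are in m, angles in rad, forces in N, time in s.
With the tool pointing down it reaches from about 0.3 to 0.775 m from the base axis. Payload 14.6 kg.
Tool frame: the origin (TCP) lies at the very end of the fingers, on their centre line; the grasp point (between the pads) lies 19 mm behind it; z points along the fingers, y is the line along which they close (so a half turn about z gives the same grasp; the last joint's range is limited). The gripper opens to 85 mm and grips with 20 to 120 N. Pads are 22 mm wide; open, the fingers measure 114 mm over their backs; the gripper's body (76 mm by 85 mm) begins 54 mm behind the grasp point. The pads swing forward as they close: fully open they stand 13 mm farther back than shut.
Start: joints at [-1.255, 0.3, 1.521, -0, 1.321, -0.067], TCP at [0.205, -0.51, 0.199] pointing down, gripper open.
Joint ranges: [-3.03, 3.03], [-0.79, 2.21], [0.23, 2.52], [-1.04, 4.18], [0, 3.07], [-2.55, 2.55]. Speed limits (rad/s): [2.22, 2.22, 2.57, 3.14, 3.14, 3.14].

INTERFACE

Orientations are given as a rotation vector (axis times angle).
In Python, from rig import bot gives the robot as it stands. The module is installed in compiled form; this text tells all that it offers.
- The arm moves only by the tool move_arm, never from a script. Its argument "targets" is a list of rows, each a list of 2 entries, a list of its own where there are three numbers: the shift along the tool's x, y, z in units of 50 mm (1.0 is 50 mm), then the turn, a rotation vector about the tool's x, y, z in units of 5 degrees (1.0 is 5 degrees). A call has 1 to 12 rows; each row shifts and turns the commanded pose from where the row before left it, along the tool's axes as they then stand; what a row does not reach is not made up. A row lasts 1/10 s, in which the tool goes at most 50 mm and 8.59 degrees, less where a joint would pass 70% of its speed; a pose out of reach is approached as far as the arm can. A call is refused whole if a number of a shift passes 1 or a number of a turn 1, either way. A call with a gripper value outside its range is refused whole. "hand" is the opening, from 0 (shut) to 1 (fully open), set as the call begins (left out, the last holds). The fingers move at their own pace and stop on an object; "force" is the grip in N (left out, the last holds). Time passes only in rows, so rows that do not move let the fingers close. It gives the time, the measured TCP pose, the force, the opening and the grip force at its end, in the units of the state.
- bot.observe(): the state, without advancing time (a new reading comes with each control period).
- bot.grab_frame(name): name is "side" or "top"; returns (picture, depth): 420x560x3 uint8, red, green, blue; 420x560 float32, m along the optical axis (not along the pixel's ray), 0 where there is no reading.
- bot.get_calibration(name): a dict with "fx", "fy", "cx", "cy" (pixels), "k1" (the pictures are not rectified: a ray, as slopes to the right and down, at radius r is drawn at 1 + k1 r^2 times it, then the intrinsics apply), "position" and "orientation" of the camera in the world. Camera axes: x right, y down, z forward; pixel columns grow to the right and rows downward; lengths in m; the calibration is good to about 2 mm. A picture is of the moment at which its call begins. get_calibration takes no time and is no camera call.
- bot.job_done(): hands the job in; it is judged then, once.
Trained networks look in the newest picture that a camera, given by its name, has taken for a name from the list of things; names that differ only in an ending like _2 or _b are one class to them, and where a whole thing is asked for, a point or a joint stands for the part that bears it (a point fixed in the world has none). Each returns a list of dicts, best first, with "confidence" (0 to 1); they miss things now and then, are a little off and sometimes report something else, mostly with a low value. They report only what shows in the picture. A call takes as long as a camera call. They do not tell look-alikes from the thing itself.
- bot.cut_out(camera, query): "region" (420x560 bool, what is visible of it) and "extent" ([left, top, right, bottom] in pixels, round what is visible of it).
The state is a dict: "time_s": time; "q": joint angles; "qd": joint speeds; "joint_torque": joint torques, N m; "tool_pos": TCP position; "orientation": TCP orientation; "contact_force": force on the tool from outside, world axes, zero at the start; "ft_torque": the same for the moment, N m; "grip_width": finger opening in m; "gripper_force": force on a finger pad.
Only numpy, scipy, OpenCV 4.12 (cv2) and the standard library are available. Lean on these libraries where they do the work, as an engineer would, in place of code of your own. Each camera call takes 0.05 s, during which the arm holds its last target. There are 200 camera calls.

TASK

The lift-out insert of the tea caddy has been put back the wrong way round, so its two tall jars stand at the front and the sloping hood cannot shut. Lift the insert clear with the jars and the teaspoon staying in it, turn it half a turn, seat it fully home in the caddy with the jars at the hinge side, and then close the hood right down. Leave the mugs, the coffee jar and the tea box where they are.

Things in the scene. Friction and masses are not known exactly. Their poses are not given: they have to be found in the camera images.
- caddy: Light wooden open-topped box fixed to the worktop, 132 (x) x 196 (y) x 60 mm high, walls and floor 6 mm; cavity 120 x 184 mm. Origin: centre of its underside. +x points to the back (hinge side), -x to the front; z up. Its x axis lies within about 17 degrees of the robot's x axis.
- hood (a joint): Hinge of the caddy's wooden hood (bread-bin shape, 132 deep, 196 wide, walls 4 mm), about the caddy's y axis through hood_hinge. 0 = shut, resting on the rim; grows as the front swings up and back; open stop 1.95 rad. Starts at 1.75 to 1.95. Stiff friction hinge: stays where it is left, needs about 3 N at the lip.
- hood_hinge (a point): Middle of the hood's hinge line, 66 mm behind the caddy's centre, 60 mm up. Shut hood's outer profile in the caddy's (x, z), mm: back wall (66, 60) to (66, 130), flat top to (-16, 130), straight slope down to (-66, 80), front face down to (-66, 60). Open, it reaches some 135 mm behind the caddy's centre and 200 mm up.
- hood_lip (a point): Middle of the hood's outer edge between slope and front face; shut: 66 mm in front of the caddy's centre, 80 mm up. Moves with the hood, which is shut by pushing its outer face near here from behind along its arc, then down. A thumb lip, 60 wide, stands 12 mm out of the front face's foot.
- insert: Grey plastic lift-out tray, 116 (x) x 180 (y) mm: 2 mm play per side in the cavity; 0.25 to 0.4 kg and 0.14 kg of contents, balanced about its centre. Origin: centre of its underside, 6 mm above the caddy's when seated; its walls draw in by 4 mm over the lowest 24 mm. Walls 52 high, 90 in two wings at the tall +x end, which holds the jars; open trough at -x.
- insert_grip (a point): Centre of the insert's wooden knob, over the insert's centre, 99 mm above its underside. Square block 24 x 24 mm (sides along the insert's x and y), 18 high, on a 12 mm stem. It can be pinched across either pair of sides: free beside its centre are 54 mm each way in x; in y 38 mm before the jars begin, which stand 1 mm higher than its top.
- insert_tall_end (a point): Point on the insert's floor 50 mm from its centre towards its tall (+x) end. The insert starts with this end at the caddy's front (its +x along the caddy's -x) and must end with it at the hinge side (+x along the caddy's +x). Its corners sweep 107 mm round its centre, so just above the rim it must be drawn some 55 mm forward, away from the open hood, to turn.
- jar_a: Small spice jar with a dark lid, 44 mm across, 105 mm tall, 60 g, standing loose in the insert's pocket at x = +27, y = +60 mm. Origin: centre of its underside, which stands 4 mm above the insert's underside; z up.
- jar_b: A second jar like jar_a, in the pocket at x = +27, y = -60 mm of the insert.
- teaspoon: Steel teaspoon, 130 mm long (its x axis), 26 wide, 11 high, lying loose along the steel-lined trough of the insert at x = -28 mm. Origin: centre of its underside.
- tea_box: Bystander: printed card box of tea bags, 68 x 132 x 86 mm, to the left. Origin: centre of its underside.
- mug_tea: Bystander: white mug with pale pattern, 82 x 117 x 91 mm, to the left in front. Origin: centre of its underside.
- mug_drainer: Bystander: tan mug, 78 x 109 x 101 mm, to the right in front. Origin: centre of its underside.
- coffee_jar: Bystander: glass coffee jar with yellow lid, 80 mm across, 163 mm tall, to the right. Origin: centre of its underside.
Not all that is in view belongs to the job. Leave any red look-alike of the jar_b alone.

How it is judged:
On the way, in this order (a step that is already met when the one before it is completed fails the run):
1. the insert is lifted clear of the caddy (z of insert in the frame of caddy above 0.062 m), for 0.1 s.
2. the insert sits fully home, tall end at the hinge side, while the hood is still open (z of insert in the frame of caddy below 0.009 m and horizontal distance between insert and caddy below 0.006 m and x of insert_tall_end in the frame of caddy above 0.04 m and value of joint hood above 0.5 rad), for 0.2 s.
At the end, for the whole second after the job is handed in: The insert sits fully home in the caddy (its underside within 3 mm of the caddy's inner floor, centred within 6 mm, level) with its tall end at the hinge side; both jars stand upright in the tall half and the teaspoon lies in the trough; the hood is shut to within 0.05 rad; the insert at rest (z of insert in the frame of caddy below 0.009 m and horizontal distance between insert and caddy below 0.006 m and x of insert_tall_end in the frame of caddy above 0.04 m and angle between insert's own z axis and vertical below 0.05 rad and value of joint hood below 0.05 rad and z of each of jar_a, jar_b in the frame of insert below 0.015 m and x of each of jar_a, jar_b in the frame of insert above 0 m and horizontal distance between each of jar_a, jar_b and insert below 0.085 m and angle between each of jar_a, jar_b's own z axis and vertical below 0.2 rad and z of teaspoon in the frame of insert below 0.035 m and x of teaspoon in the frame of insert below 0 m and horizontal distance between teaspoon and insert below 0.06 m and linear speed of insert below 0.02 m/s); the robot touches nothing.
It fails at once if a mug, the coffee jar or the tea box is moved by more than 30 mm (distance of any of tea_box, mug_tea, mug_drainer, coffee_jar from where it was at the start of the episode above 0.03 m).
It fails at once if a jar or the teaspoon leaves the insert (distance between any of jar_a, jar_b, teaspoon and insert above 0.11 m).
It also fails if it takes over 61 s, if anything falls off the work surface, if the arm or the gripper's body presses on something with over 40 N, if the wrist force passes 120 N, or if a joint passes its speed limit or range.

## Working session

There is one attempt and no reset: what is moved stays moved. The work goes in short steps, Python scripts to look and compute and a tool call to move; the robot and the scene stay as the last step left them, time stands still between calls to the robot, and variables do not carry over. Pictures are saved under pics/ and viewed, at most 10 in all, crops included, and the job is handed in when it is done.

Besides the shell and the picture viewer there is one more tool, called after "Request:" by a JSON object that holds its "name" and its "arguments", one argument or row to a line. move_arm: Moves the arm, as the interface text tells. Its arguments: {"type":"object","properties":{"targets":{"type":"array"},"hand":{"type":"number"},"force":{"type":"number"}},"required":["targets"]}

```bash
mkdir -p pics; cat > h.py <<'E'
import numpy as np, cv2
from rig import bot
from scipy.spatial.transform import Rotation as R
def cal(n):
    c=bot.get_calibration(n); o=np.array(c['orientation'],float)
    Rm=R.from_rotvec(o).as_matrix() if o.size==3 else (o if o.shape==(3,3) else R.from_quat(o).as_matrix())
    return c,Rm,np.array(c['position'])
def cloud(n,d):
    c,Rm,p=cal(n); K=np.array([[c['fx'],0,c['cx']],[0,c['fy'],c['cy']],[0,0,1.]])
    v,u=np.mgrid[0:d.shape[0],0:d.shape[1]]
    xd=(u-c['cx'])/c['fx']; yd=(v-c['cy'])/c['fy']; x,y=xd.copy(),yd.copy()
    for _ in range(10):
        s=1+c['k1']*(x*x+y*y); x,y=xd/s,yd/s
    P=np.dstack([x*d,y*d,d])@Rm.T+p
    P[d<=0]=np.nan
    return P
def st():
    s=bot.observe(); print(round(s['time_s'],2),'q',np.round(s['q'],3),'pos',np.round(s['tool_pos'],4),'ori',np.round(s['orientation'],3),'F',np.round(s['contact_force'],1),'M',np.round(s['ft_torque'],2),'w',round(s['grip_width'],4),'gf',round(s['gripper_force'],1)); return s
E
cat > a.py <<'E'
from h import *
s=st()
ims=[]
for n in ('top','side'):
    im,d=bot.grab_frame(n); P=cloud(n,d); np.save(n+'.npy',P); np.save(n+'_im.npy',im); ims.append(im)
    print(n,bot.get_calibration(n))
    for q in ('caddy','hood','insert','insert_grip','jar_a','teaspoon','tea_box','mug_tea','mug_drainer','coffee_jar'):
        for r in bot.cut_out(n,q)[:3]:
            X=P[r['region']]; X=X[~np.isnan(X[:,0])]
            print(n,q,round(r['confidence'],2),np.round(r['extent']),np.round(np.percentile(X,[2,50,98],axis=0),3).tolist() if len(X) else None)
    cv2.imwrite(f'pics/{n}0.png',im[:,:,::-1])
E
python3 a.py
```

```text
0.0 q [-1.255  0.3    1.522  0.     1.321 -0.067] pos [ 0.2053 -0.5099  0.1983] ori [-3.083 -0.597  0.   ] F [-0.1 -0.3 -0.6] M [ 0.02 -0.05  0.1 ] w 0.0852 gf 0.0
top {'fx': 454.510650872115, 'fy': 454.510650872115, 'cx': 285.2681854890449, 'cy': 205.15520813756157, 'k1': 0.018573064497653134, 'position': array([ 0.42281203, -0.01472209,  1.11229272]), 'orientation': array([-2.18012973,  2.1456701 , -0.07559971])}
top caddy 0.86 [249. 148. 343. 251.] [[0.42, -0.11, 0.039], [0.581, -0.016, 0.064], [0.629, 0.081, 0.196]]
top hood 0.94 [249. 148. 342. 195.] [[0.55, -0.106, 0.052], [0.585, -0.012, 0.135], [0.63, 0.082, 0.197]]
top insert 0.9 [257. 195. 337. 249.] [[0.424, -0.105, 0.006], [0.488, -0.015, 0.013], [0.538, 0.07, 0.113]]
top insert_grip 0.86 [259. 200. 337. 248.] [[0.424, -0.106, 0.006], [0.488, -0.016, 0.013], [0.538, 0.07, 0.113]]
top jar_a 0.85 [208. 224. 235. 244.] [[0.432, 0.131, 0.017], [0.452, 0.148, 0.104], [0.471, 0.173, 0.108]]
top jar_a 0.77 [264. 223. 281. 245.] [[0.432, 0.02, 0.043], [0.451, 0.039, 0.115], [0.469, 0.06, 0.118]]
top jar_a 0.74 [214. 181. 240. 202
[... 1939 characters left out ...]
 0.089], [0.654, 0.176, 0.11]]
side tea_box 0.88 [158. 209. 194. 266.] [[0.537, 0.264, 0.006], [0.573, 0.298, 0.084], [0.669, 0.331, 0.09]]
side tea_box 0.36 [242. 166. 316. 227.] [[0.553, -0.103, 0.049], [0.601, -0.012, 0.08], [0.634, 0.091, 0.195]]
side mug_tea 0.75 [182. 277. 218. 326.] [[0.341, 0.257, 0.008], [0.391, 0.295, 0.052], [0.443, 0.33, 0.092]]
side mug_tea 0.7 [259. 210. 319. 259.] [[0.422, -0.094, 0.008], [0.485, -0.007, 0.047], [0.544, 0.076, 0.115]]
side mug_drainer 0.22 [258. 208. 320. 258.] [[0.423, -0.095, 0.008], [0.485, -0.008, 0.049], [0.545, 0.077, 0.115]]
side coffee_jar 0.33 [297. 222. 308. 230.] [[0.473, -0.073, 0.011], [0.524, -0.057, 0.017], [0.538, -0.018, 0.1]]
```

```bash
python3 - <<'E'
import cv2
a=cv2.imread('pics/top0.png')[120:320,120:470]; b=cv2.imread('pics/side0.png')[150:350,120:470]
c=cv2.resize(cv2.vconcat([a,b])[:, :],None,fx=1.5,fy=1.5,interpolation=3)
cv2.imwrite('pics/v1.png',c)
a=cv2.imread('pics/top0.png')[140:260,200:360]; cv2.imwrite('pics/v2.png',cv2.resize(a,None,fx=5,fy=5,interpolation=3))
E
```

```text
(no output)
```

View pics/v1.png

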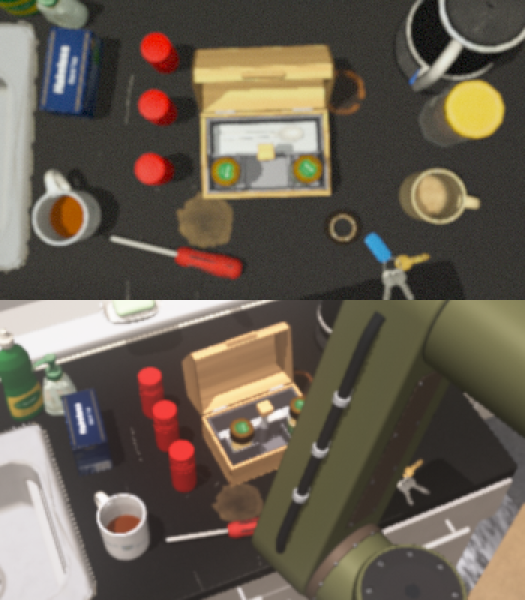

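View pics/v2.png

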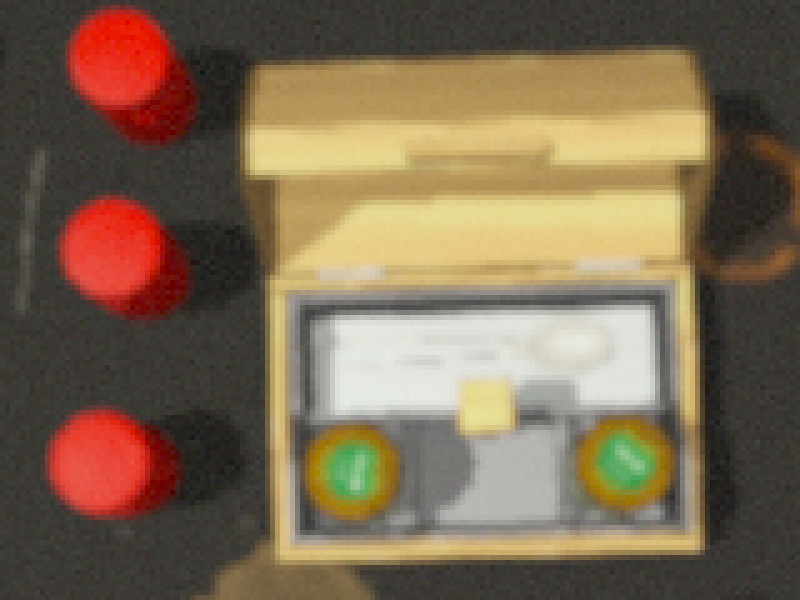

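The top view shows the caddy slightly turned, jars at the front at crop (352,470) and (626,463), and the knob at crop (487,405), which is pixel (297,221). The three red look-alikes stand to the left, around y = 0.15. Next I fit the caddy and knob poses.

```bash
cat > fit.py <<'E'
from h import *
from scipy.optimize import least_squares
def rim(P,c0,yaw0=0.0):
    X=P.reshape(-1,3); X=X[~np.isnan(X[:,0])]
    X=X[(abs(X[:,2]-.06)<.005)&(np.hypot(X[:,0]-c0[0],X[:,1]-c0[1])<.13)]
    def loc(p):
        c,s=np.cos(p[2]),np.sin(p[2]); d=X[:,:2]-p[:2]; return d@np.array([[c,-s],[s,c]])
    def res(p):
        L=loc(p); dx=abs(L[:,0])-.063; dy=abs(L[:,1])-.095
        r=np.where((dx>0)&(dy>0),np.hypot(dx,dy),abs(np.maximum(dx,dy)))
        return np.maximum(r-.002,0)[:]/.002
    p=np.array([*c0,yaw0])
    for k in range(3):
        m=least_squares(res,p,loss='cauchy',x_scale=[.01,.01,.05]); p=m.x
    return p,(res(p)<1).sum(),len(X),np.median(X[:,2])
def knob(P,im,c0,z0=.114):
    hsv=cv2.cvtColor(im,cv2.COLOR_RGB2HSV)
    m=(np.hypot(P[:,:,0]-c0[0],P[:,:,1]-c0[1])<.035)&(abs(P[:,:,2]-z0)<.008)
    X=P[m]; 
    r=cv2.minAreaRect((X[:,:2]*1000).astype(np.float32))
    return X.mean(0),np.median(X[:,2]),len(X),r
if __name__=='__main__':
    for n in('top','side'):
        P=np.load(n+'.npy'); im=np.load(n+'_im.npy')
        for y0 in(0,.03,-.03): print(n,rim(P,(.483,-.013),y0))
        print(knob(P,im,(.487,-.017)))
        X=P.reshape(-1,3)
        for lo,hi in ((.62,.66),(.66,.7),(.7,.74),(.74,.78),(.78,.85)):
            m=(X[:,0]>lo)&(X[:,0]<hi)&(abs(X[:,1]+.01)<.13); print(lo,m.sum(),np.round(np.percentile(X[m,2],[50,99,100]),3) if m.any() else '')
    P=np.load('top.npy')
    for r in bot.cut_out('top','jar_a'):
        X=P[r['region']]; X=X[X[:,2]>np.nanpercentile(X[:,2],98)-.008]; print(X.mean(0))
    for r in bot.cut_out('top','hood')[:1]:
        X=P[r['region']]; X=X[X[:,2]>.1]; b=np.floor(X[:,2]/.01)
        for v in np.unique(b): print(v/100,np.round([X[b==v,0].min(),X[b==v,0].max(),(b==v).sum()],3))
E
python3 fit.py
```

```text
top (array([ 0.48904845, -0.01703421,  0.01054464]), np.int64(553), 2189, np.float64(0.05893001204995785))
top (array([ 0.48904811, -0.0170342 ,  0.01054628]), np.int64(553), 2189, np.float64(0.05893001204995785))
top (array([ 0.48904838, -0.01703421,  0.01054502]), np.int64(553), 2189, np.float64(0.05893001204995785))
(array([ 0.48111641, -0.01725536,  0.11264875]), np.float64(0.11281586834891677), 117, ((481.0567626953125, -17.47870635986328), (22.32573890686035, 22.114887237548828), 0.8852905631065369))
0.62 577 [0.127 0.147 0.151]
0.66 1612 [-0.001  0.004  0.006]
0.7 1631 [-0.001  0.004  0.006]
0.74 2591 [0.001 0.126 0.13 ]
0.78 4086 [0.104 0.138 0.14 ]
side (array([ 0.49083259, -0.01286952,  0.10343393]), np.int64(314), 1200, np.float64(0.059440527749354044))
side (array([ 0.4908327 , -0.01286951,  0.10343519]), np.int64(314), 1200, np.float64(0.059440527749354044))
side (array([ 0.4908327 , -0.01286951,  0.10343525]), np.int64(314), 1200, np.float64(0.059440527749354044))
(array([ 0.48243567, -0.01186196,  0.11335466]), np.float64(0.1138622681015582), 75, ((484.0151672363281, -11.895011901855469), (24.39757537841797, 26.172557830810547), 84.73686218261719))
0.62 1016 [0.09  0.125 0.14 ]
0.66 152 [0.001 0.007 0.008]
0.7 148 [0.001 0.008 0.009]
0.74 1067 [0.087 0.127 0.132]
0.78 2603 [0.101 0.138 0.144]
[0.45284291 0.15293288 0.10479148]
[0.45093414 0.0408056  0.11467472]
[0.54866617 0.15076436 0.10440552]
[ 0.45654497 -0.07822061  0.11465873]
0.1 [0.552 0.589 9.   ]
0.11 [ 0.553  0.586 25.   ]
0.12 [  0.556   0.636 106.   ]
0.13 [  0.558   0.632 187.   ]
0.14 [  0.56    0.628 195.   ]
0.15 [  0.563   0.622 188.   ]
0.16 [  0.563   0.615 210.   ]
0.17 [  0.568   0.609 209.   ]
0.18 [5.69e-01 6.01e-01 8.38e+02]
0.19 [  0.572   0.585 132.   ]
0.2 [ 0.579  0.584 22.   ]
```

```bash
cat > edge.py <<'E'
from h import *
def edges(P,c0=(.481,-.0175),lo=.05,hi=.068):
    X=P.reshape(-1,3); X=X[~np.isnan(X[:,0])]; X=X[(X[:,2]>lo)&(X[:,2]<hi)&(abs(X[:,0]-c0[0])<.085)&(abs(X[:,1]-c0[1])<.115)]
    def line(t,v,bins,f):
        a=[]
        for i in range(len(bins)-1):
            m=(t>=bins[i])&(t<bins[i+1])
            if m.sum()>3: a.append(((bins[i]+bins[i+1])/2,f(v[m])))
        a=np.array(a); k=np.polyfit(a[:,0],a[:,1],1)
        for _ in range(3):
            r=a[:,1]-np.polyval(k,a[:,0]); g=abs(r)<max(.0015,1.5*np.median(abs(r))); k=np.polyfit(a[g,0],a[g,1],1)
        return k,np.std(r[g])
    xb=np.arange(c0[0]-.055,c0[0]+.045,.006); yb=np.arange(c0[1]-.085,c0[1]+.085,.006)
    F=line(X[:,1],X[:,0],yb,np.min); L=line(X[:,0],X[:,1],xb,np.max); Rr=line(X[:,0],X[:,1],xb,np.min)
    (kf,_),(kl,_),(kr,_)=F,L,Rr
    print('slopes front',-kf[0],'left',kl[0],'right',kr[0])
    cx=np.polyval(kf,c0[1])+.066; l=np.polyval(kl,c0[0]); r=np.polyval(kr,c0[0])
    print('centre x from front',cx,'y',(l+r)/2,'width',l-r)
for n in('top','side'):
    print(n); edges(np.load(n+'.npy'))
P=np.load('top.npy'); im=np.load('top_im.npy')
# hinge-side: hood rim colour boundary; x profile along y=-0.017+-.02
for y in(-.08,-.05,.02,.05):
    m=(abs(P[:,:,1]-y)<.0015)&(P[:,:,0]>.52)&(P[:,:,0]<.57); o=np.argsort(P[m][:,0])
    print(y,[(round(a*1000),round(z*1000),int(g)) for a,z,g in zip(P[m][o][:,0],P[m][o][:,2],im[m][o].mean(1))])
E
python3 edge.py
```

```text
top
slopes front 0.04504296082138848 left 0.02343278855369448 right 0.0415141567158397
centre x from front 0.48238922423885594 y -0.01678723848310209 width 0.19365770623342804
side
slopes front 0.4221145741542119 left 0.0380790191057097 right 0.1927529681929949
centre x from front 0.5012235014290463 y 0.02300890569921428 width 0.12474094718638704
-0.08 [(522, 13, 219), (525, 7, 219), (527, 12, 222), (529, 11, 225), (532, 13, 223), (534, 12, 208), (536, 17, 172), (537, 26, 112), (538, 42, 80), (539, 56, 110), (541, 58, 138), (544, 52, 150), (546, 58, 165), (548, 60, 179), (550, 62, 193), (553, 60, 199), (554, 66, 194), (555, 63, 194), (557, 60, 187), (560, 59, 186), (562, 62, 188), (564, 59, 189), (566, 62, 192), (569, 61, 194)]
-0.05 [(521, 16, 217), (521, 15, 220), (523, 17, 215), (524, 13, 218), (526, 17, 214), (526, 14, 212), (528, 21, 212), (528, 16, 215), (531, 12, 208), (531, 11, 212), (534, 10, 181), (534, 8, 180), (535, 26, 126), (536, 35, 80), (537, 50, 92), (538, 57, 128), (541, 58, 135), (543, 59, 148), (545, 62, 167), (548, 54, 175), (552, 63, 168), (552, 61, 172), (554, 
[... 573 characters left out ...]
53, 193), (565, 63, 193), (565, 60, 192), (568, 60, 193), (568, 59, 194), (570, 62, 196)]
0.05 [(520, 10, 226), (520, 9, 224), (522, 10, 228), (525, 11, 228), (525, 8, 228), (527, 13, 215), (527, 11, 216), (530, 14, 183), (530, 12, 180), (530, 30, 117), (532, 41, 80), (533, 54, 116), (533, 52, 113), (535, 56, 143), (535, 55, 146), (538, 47, 157), (539, 58, 172), (539, 58, 168), (541, 61, 181), (542, 57, 187), (544, 60, 191), (546, 62, 194), (548, 64, 195), (551, 59, 191), (553, 62, 193), (553, 60, 191), (555, 60, 192), (556, 59, 190), (558, 61, 192), (558, 59, 191), (560, 60, 193), (561, 57, 191), (562, 62, 194), (563, 57, 194), (565, 61, 194), (565, 58, 192), (568, 56, 193), (570, 58, 189)]
```

Request:
{"name": "move_arm", "arguments": {
  "targets": [
    [[0.73, -0.59, -0.08], [0, 0, 0]],
    [[0.73, -0.59, -0.08], [0, 0, 0]],
    [[0.73, -0.59, -0.08], [0, 0, 0]],
    [[0.73, -0.59, -0.08], [0, 0, 0]],
    [[0.73, -0.59, -0.08], [0, 0, 0]],
    [[0.73, -0.59, -0.08], [0, 0, 0]],
    [[0.73, -0.59, -0.08], [0, 0, 0]],
    [[0.73, -0.59, -0.08], [0, 0, 0]],
    [[0.73, -0.59, -0.08], [0, 0, 0]],
    [[0.73, -0.59, -0.08], [0, 0, 0]],
    [[0.73, -0.59, -0.08], [0, 0, 0]],
    [[0.73, -0.59, -0.08], [0, 0, 0]]
  ],
  "hand": 0.44,
  "force": 80
}}

```text
time_s: 2.4
tool_pos: [0.4801, -0.0162, 0.2473]
orientation: [3.084, 0.598, 0.001]
contact_force: [1.5, -0.9, -0.1]
grip_width: 0.0374
gripper_force: 0.0
```

Request:
{"name": "move_arm", "arguments": {
  "targets": [
    [[0, 0, 0], [0, 0, 0.98]],
    [[0, 0, 0], [0, 0, 0.98]],
    [[0, 0, 0], [0, 0, 0.97]],
    [[0, 0, 0], [0, 0, 0.97]],
    [[0, 0, 0], [0, 0, 0]],
    [[0, 0, 0], [0, 0, 0]]
  ]
}}

```text
time_s: 3.0
tool_pos: [0.4795, -0.0182, 0.2469]
orientation: [3.141, 0.071, 0.0]
contact_force: [0.0, -0.0, -0.2]
grip_width: 0.0377
gripper_force: 0.0
```

```bash
cat >> h.py <<'E'
def togo(x,y,z,psi):
    s=st(); Rm=R.from_rotvec(s['orientation']).as_matrix(); d=(np.array([x,y,z])-s['tool_pos'])@Rm
    p=np.arctan2(Rm[1,0],Rm[0,0]); e=(psi-p+np.pi)%(2*np.pi)-np.pi
    print('psi',round(p,4),'tool shift units',np.round(d/.05,3),'rot about tz units',round(-np.degrees(e)/5,3),'tool z',np.round(Rm[:,2],3))
E
python3 -c "
from h import *
togo(.481,-.0175,.13,.044)"
```

```text
3.0 q [-0.114  0.106  1.641 -0.     1.394  1.412] pos [ 0.4795 -0.0182  0.2469] ori [3.141 0.071 0.   ] F [ 0.  -0.  -0.2] M [ 0.02 -0.04  0.01] w 0.0377 gf 0.0
psi 0.045 tool shift units [ 0.031 -0.013  2.338] rot about tz units 0.011 tool z [ 0. -0. -1.]
```

Request:
{"name": "move_arm", "arguments": {
  "targets": [
    [[0.03, -0.01, 0.7], [0, 0, 0]],
    [[0, 0, 0.8], [0, 0, 0]],
    [[0, 0, 0.7], [0, 0, 0]],
    [[0, 0, 0.4], [0, 0, 0]],
    [[0, 0, 0.2], [0, 0, 0]],
    [[0, 0, 0.2], [0, 0, 0]],
    [[0, 0, 0.18], [0, 0, 0]],
    [[0, 0, 0], [0, 0, 0]],
    [[0, 0, 0], [0, 0, 0]]
  ]
}}

```text
time_s: 3.9
tool_pos: [0.4813, -0.0177, 0.0884]
orientation: [3.141, 0.067, 0.001]
contact_force: [0.8, -0.2, 0.9]
grip_width: 0.0374
gripper_force: 0.0
```

Request:
{"name": "move_arm", "arguments": {
  "targets": [
    [[0, 0, 0], [0, 0, 0]],
    [[0, 0, 0], [0, 0, 0]],
    [[0, 0, 0], [0, 0, 0]],
    [[0, 0, 0], [0, 0, 0]],
    [[0, 0, 0], [0, 0, 0]]
  ],
  "hand": 0,
  "force": 80
}}

```text
time_s: 4.4
tool_pos: [0.481, -0.0176, 0.088]
orientation: [-3.141, -0.067, -0.0]
contact_force: [0.4, -0.5, 0.0]
grip_width: 0.0003
gripper_force: 0.0
```

```bash
python3 - <<'E'
from h import *
for n in('top','side'):
    im,d=bot.grab_frame(n); np.save(n+'.npy',cloud(n,d)); np.save(n+'_im.npy',im)
    a=im[150:270,220:360] if n=='top' else im[130:290,180:390]
    cv2.imwrite(f'pics/{n}1.png',cv2.resize(a[:,:,::-1],None,fx=3.8,fy=3.8,interpolation=3))
st()
E
```

```text
4.5 q [-0.113  0.278  1.83   0.     1.034  1.416] pos [ 0.481  -0.0176  0.0879] ori [-3.141 -0.067  0.   ] F [0.1 0.1 0.9] M [-0.09  0.04  0.01] w -0.0 gf 0.0
```

View pics/side1.png

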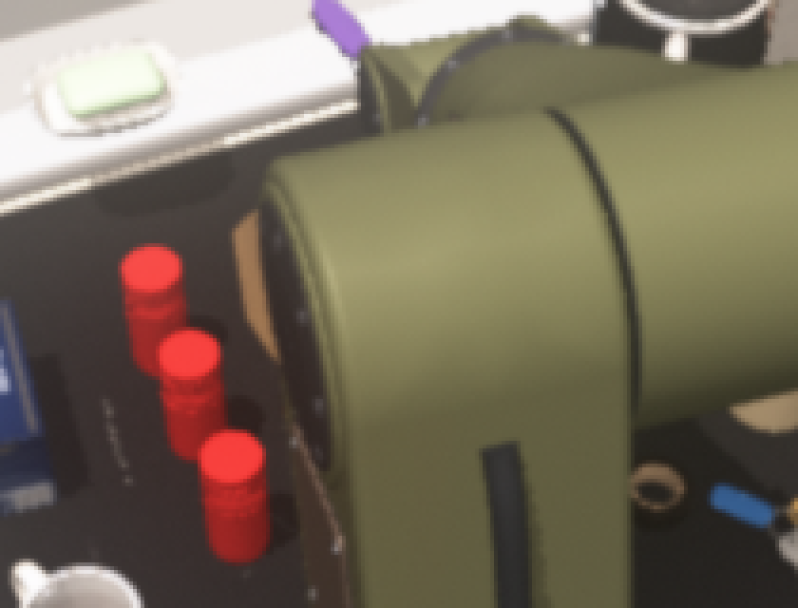

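View pics/top1.png

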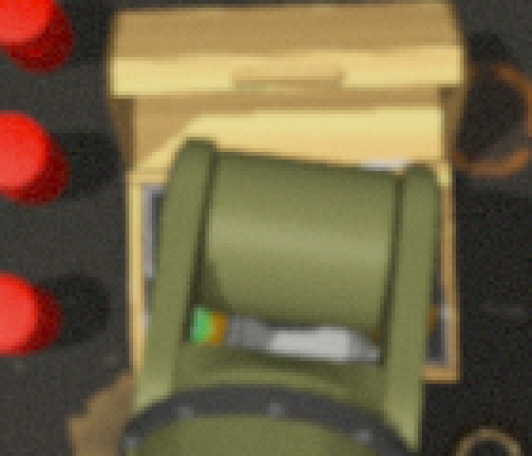

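```bash
python3 - <<'E'
from h import *
for n in('top','side'):
    P=np.load(n+'.npy'); X=P[(P[:,:,2]>.15)&(abs(P[:,:,1]+.0175)<.1)&(P[:,:,0]>.4)&(P[:,:,0]<.56)]
    for lo in np.arange(.15,.5,.025):
        m=(X[:,2]>lo)&(X[:,2]<lo+.025)
        if m.any(): print(n,round(lo,3),m.sum(),np.round(X[m].min(0),3),np.round(X[m].max(0),3))
    c,Rm,p=cal(n)
    for z in(.11,.3,.4):
        q=Rm.T@(np.array([.481,-.0175,z])-p); u=q[:2]/q[2]; u=u*(1+c['k1']*(u@u)); print(n,z,np.round(u*c['fx']+[c['cx'],c['cy']],1))
E
```

```text
top 0.25 2 [ 0.442 -0.027  0.267] [ 0.442 -0.012  0.271]
top 0.275 23 [ 0.442 -0.026  0.279] [ 0.445 -0.003  0.295]
top 0.3 2 [ 0.445 -0.012  0.303] [ 0.445 -0.01   0.307]
top 0.325 6 [ 0.44  -0.056  0.343] [0.453 0.026 0.349]
top 0.35 139 [ 0.426 -0.077  0.351] [0.523 0.027 0.375]
top 0.375 2043 [ 0.426 -0.079  0.375] [0.522 0.041 0.4  ]
top 0.4 1006 [ 0.424 -0.074  0.4  ] [0.505 0.039 0.425]
top 0.425 968 [ 0.4   -0.07   0.425] [0.461 0.048 0.45 ]
top 0.45 870 [ 0.4   -0.055  0.45 ] [0.426 0.042 0.475]
top 0.475 25 [ 0.4   -0.023  0.475] [0.415 0.005 0.477]
top 0.11 [297.  221.1]
top 0.3 [297.4 214.9]
top 0.4 [297.7 210.4]
side 0.325 3 [0.489 0.042 0.34 ] [0.498 0.044 0.347]
side 0.35 43 [0.462 0.038 0.35 ] [0.522 0.047 0.374]
side 0.375 182 [ 0.437 -0.066  0.375] [0.525 0.047 0.4  ]
side 0.4 228 [ 0.414 -0.07   0.4  ] [0.507 0.047 0.425]
side 0.425 110 [ 0.4   -0.066  0.425] [0.462 0.051 0.449]
side 0.45 169 [ 0.4   -0.043  0.45 ] [0.423 0.045 0.475]
side 0.475 27 [ 0.4   -0.025  0.475] [0.416 0.012 0.479]
side 0.11 [298.2 221.7]
side 0.3 [300.7 173.2]
side 0.4 [302.3 142.8]
```

Request:
{"name": "move_arm", "arguments": {
  "targets": [
    [[0, 0, 0], [0, 0, 0]],
    [[0, 0, 0], [0, 0, 0]],
    [[0, 0, 0], [0, 0, 0]],
    [[0, 0, 0], [0, 0, 0]]
  ],
  "hand": 0.44
}}

```text
time_s: 4.9
tool_pos: [0.481, -0.0177, 0.0879]
orientation: [3.141, 0.067, 0.0]
contact_force: [0.2, 0.3, 0.1]
grip_width: 0.0376
gripper_force: 0.0
```

Request:
{"name": "move_arm", "arguments": {
  "targets": [
    [[0, 0, -0.3], [0, 0, 0]],
    [[0, 0, -0.7], [0, 0, 0]],
    [[0, 0, -0.9], [0, 0, 0]],
    [[-0.4, 0, -0.8], [0, 0, 0]],
    [[-0.9, 0, 0], [0, 0, 0]],
    [[-0.95, 0, 0], [0, 0, 0]],
    [[-0.95, 0, 0], [0, 0, 0]],
    [[0, 0, 0], [0, 0, 0]]
  ]
}}

```text
time_s: 5.7
tool_pos: [0.3178, -0.0243, 0.2234]
orientation: [3.14, 0.066, 0.004]
contact_force: [1.1, 0.1, 1.1]
grip_width: 0.0372
gripper_force: 0.0
```

```bash
python3 - <<'E'
from h import *
import fit
for n in('top','side'):
    im,d=bot.grab_frame(n); np.save(n+'.npy',cloud(n,d)); np.save(n+'_im.npy',im)
    print(fit.knob(np.load(n+'.npy'),im,(.481,-.0175)))
    a=im[150:280,220:360] if n=='top' else im[130:290,180:390]
    cv2.imwrite(f'pics/{n}2.png',cv2.resize(a[:,:,::-1],None,fx=3.8,fy=3.8,interpolation=3))
st()
E
```

```text
(array([ 0.48111655, -0.01738668,  0.11300851]), np.float64(0.11305005038281357), 117, ((481.0665283203125, -17.46160888671875), (22.22502899169922, 22.07875633239746), 0.8084609508514404))
(array([ 0.48242942, -0.01207315,  0.11281266]), np.float64(0.11298161304482979), 76, ((482.575927734375, -12.918912887573242), (26.065858840942383, 23.59613800048828), 2.3685972690582275))
5.8 q [-0.19  -0.264  2.037  0.     1.366  1.339] pos [ 0.3212 -0.0245  0.2236] ori [3.14  0.066 0.004] F [-0.1 -0.6  0.3] M [-0.    0.01 -0.01] w 0.0371 gf 0.0
```

View pics/top2.png

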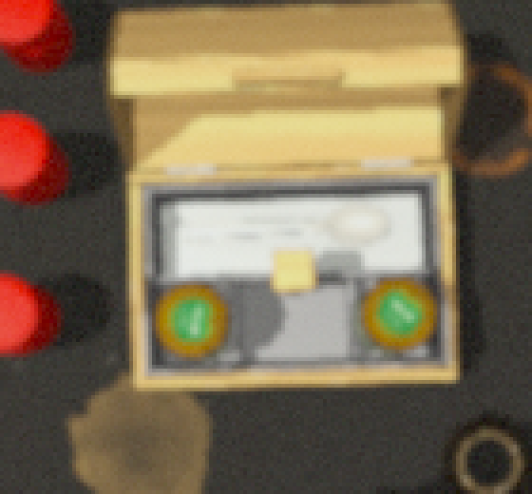

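```bash
python3 - <<'E'
from h import *
for n in('top','side'):
    P=np.load(n+'.npy'); X=P[(P[:,:,2]>.15)&(abs(P[:,:,1]+.0245)<.1)&(P[:,:,0]>.24)&(P[:,:,0]<.42)]
    for lo in np.arange(.15,.6,.025):
        m=(X[:,2]>lo)&(X[:,2]<lo+.025)
        if m.any(): print(n,round(lo,3),m.sum(),np.round(X[m].min(0),3),np.round(X[m].max(0),3))
    c,Rm,p=cal(n)
    q=Rm.T@(np.array([.321,-.0245,.2236])-p); u=q[:2]/q[2]; u=u*(1+c['k1']*(u@u)); print(n,np.round(u*c['fx']+[c['cx'],c['cy']],1))
im=np.load('side_im.npy'); cv2.imwrite('pics/side3.png',cv2.resize(im[130:330,180:440][:,:,::-1],None,fx=3,fy=3,interpolation=3))
E
```

```text
top 0.3 33 [ 0.318 -0.082  0.307] [0.331 0.017 0.325]
top 0.325 27 [ 0.303 -0.084  0.325] [0.33  0.02  0.349]
top 0.35 32 [ 0.311 -0.091  0.35 ] [0.332 0.018 0.37 ]
top 0.375 22 [ 0.338 -0.056  0.388] [ 0.353 -0.003  0.4  ]
top 0.4 51 [ 0.34  -0.054  0.4  ] [ 0.353 -0.005  0.425]
top 0.425 111 [ 0.34  -0.052  0.425] [ 0.353 -0.009  0.45 ]
top 0.45 39 [ 0.291 -0.044  0.45 ] [0.351 0.021 0.475]
top 0.475 113 [ 0.24  -0.079  0.476] [0.365 0.03  0.5  ]
top 0.5 1323 [ 0.24  -0.088  0.5  ] [0.364 0.037 0.525]
top 0.525 4980 [ 0.24  -0.085  0.525] [0.356 0.042 0.55 ]
top 0.55 968 [ 0.24  -0.068  0.55 ] [0.283 0.045 0.565]
top [299.7 300.8]
side 0.25 37 [ 0.307 -0.042  0.257] [0.331 0.01  0.274]
side 0.275 45 [ 0.308 -0.005  0.275] [0.323 0.011 0.299]
side 0.3 125 [ 0.304 -0.008  0.301] [0.334 0.032 0.325]
side 0.325 139 [ 0.301 -0.019  0.325] [0.334 0.043 0.35 ]
side 0.35 224 [ 0.299 -0.01   0.35 ] [0.33  0.044 0.375]
side 0.375 69 [0.295 0.004 0.376] [0.336 0.016 0.4  ]
side 0.4 23 [0.306 0.012 0.401] [0.331 0.015 0.413]
side 0.45 12 [0.277 0.035 0.468] [0.33  0.041 0.475]
side 0.475 155 [0.242 0.031 0.475] [0.356 0.049 0.5  ]
side 0.5 467 [ 0.24  -0.059  0.5  ] [0.364 0.049 0.525]
side 0.525 1423 [ 0.241 -0.077  0.525] [0.358 0.048 0.55 ]
side 0.55 207 [ 0.24  -0.062  0.55 ] [0.281 0.048 0.567]
side [329.9 240.2]
```

View pics/side3.png

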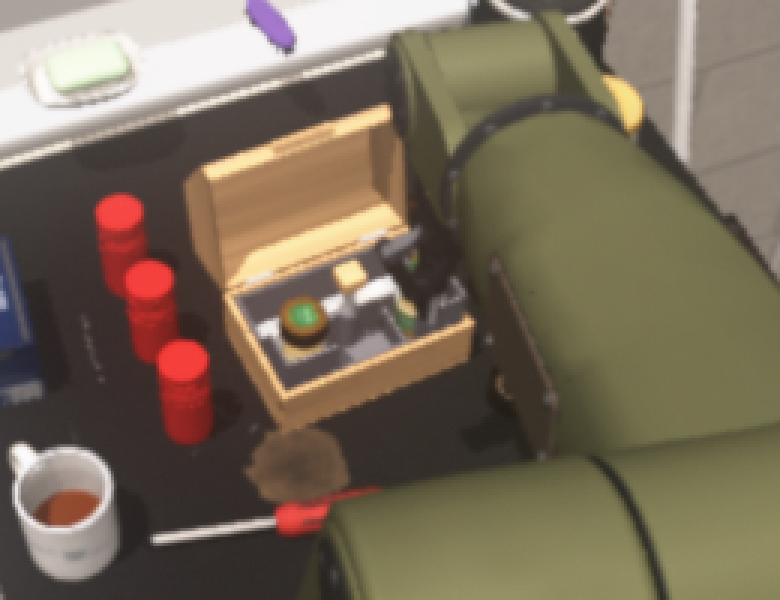

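```bash
python3 - <<'E'
from h import *
P=np.load('side.npy'); im=np.load('side_im.npy')
for c in range(310,338,3):
    print(c,[(r,*(int(v) if v==v else 0 for v in P[r,c]*1000)) for r in range(208,246,2) if P[r,c,2]>.13 and P[r,c,0]<.42])
E
```

```text
310 [(212, 318, 36, 359), (214, 314, 38, 358), (216, 309, 40, 358), (218, 307, 41, 354), (220, 306, 41, 348), (222, 325, 30, 314)]
313 [(210, 318, 29, 363), (212, 314, 31, 362), (214, 316, 29, 352), (216, 306, 34, 358), (218, 305, 34, 353), (220, 305, 34, 346), (222, 308, 32, 335), (224, 305, 33, 332), (226, 307, 32, 322)]
316 [(208, 320, 21, 364), (210, 316, 23, 362), (212, 313, 24, 359), (214, 314, 23, 351), (216, 315, 22, 343), (218, 306, 27, 349), (222, 308, 24, 331), (224, 306, 25, 326), (226, 307, 24, 319), (228, 306, 24, 312), (230, 309, 22, 300)]
319 [(208, 314, 17, 368), (210, 312, 18, 364), (212, 334, 5, 327), (214, 332, 5, 322), (216, 330, 6, 318), (218, 326, 8, 316), (220, 324, 8, 312), (222, 321, 10, 309), (224, 314, 13, 311), (226, 310, 15, 309), (228, 307, 16, 307), (230, 319, 8, 281), (232, 319, 8, 274), (234, 316, 9, 271)]
322 [(208, 309, 13, 372), (210, 307, 13, 368), (212, 308, 12, 359), (214, 326, 1, 327), (216, 322, 3, 326), (218, 317, 5, 326), (220, 326, 0, 305), (222, 320, 2, 307), (224, 312, 7, 311), (226, 311, 7, 305), (228, 306, 9, 305), (230, 313, 4, 286), 
[... 319 characters left out ...]
, 279), (234, 310, -2, 272), (236, 308, -2, 266)]
328 [(208, 308, 0, 367), (210, 309, -2, 358), (212, 310, -3, 350), (214, 306, -1, 348), (216, 306, -1, 342), (218, 302, 0, 340), (220, 303, -1, 331), (222, 303, -2, 323)]
331 [(208, 212, 51, 498), (210, 304, -6, 362), (212, 300, -4, 360), (214, 301, -5, 352), (216, 303, -7, 342), (218, 304, -8, 334), (220, 304, -9, 326)]
334 [(208, 187, 60, 529), (210, 184, 62, 528), (212, 182, 63, 526), (214, 301, -13, 348)]
337 [(208, 165, 69, 557), (210, 162, 70, 556), (212, 159, 71, 555), (214, 158, 72, 551), (216, 155, 73, 551), (218, 155, 73, 545), (220, 156, 71, 537), (222, 157, 70, 530), (224, 158, 69, 524), (226, 326, -41, 263), (228, 325, -42, 256)]
```

The closed fingertips appear to sit about 28 mm higher than the reported TCP: the side view shows the tips at z = 0.257 with the TCP at 0.2236. The first grasp therefore closed above the knob. I'll go back about 28 mm lower and watch the force on the way down.

Request:
{"name": "move_arm", "arguments": {
  "targets": [
    [[0.8, 0, 0], [0, 0, 0]],
    [[0.8, 0, 0], [0, 0, 0]],
    [[0.8, 0, 0], [0, 0, 0]],
    [[0.8, 0, 0], [0, 0, 0]],
    [[0, 0, 0.8], [0, 0, 0]],
    [[0, 0, 0.8], [0, 0, 0]],
    [[0, 0, 0.5], [0, 0, 0]],
    [[0, 0, 0.3], [0, 0, 0]],
    [[0, 0, 0], [0, 0, 0]],
    [[0, 0, 0], [0, 0, 0]]
  ]
}}

```text
time_s: 6.8
tool_pos: [0.4817, -0.0175, 0.1027]
orientation: [-3.141, -0.067, 0.001]
contact_force: [0.4, 0.6, 0.5]
grip_width: 0.0378
gripper_force: 0.0
```

```bash
python3 -c "
from h import *
togo(.481,-.0175,.061,.044)"
```

```text
6.8 q [-0.112  0.258  1.815  0.     1.069  1.416] pos [ 0.4817 -0.0175  0.1027] ori [-3.141e+00 -6.700e-02  1.000e-03] F [0.4 0.6 0.5] M [-0.02  0.02  0.04] w 0.0378 gf 0.0
psi 0.0427 tool shift units [-0.013 -0.001  0.835] rot about tz units -0.015 tool z [-0.001  0.    -1.   ]
```

Request:
{"name": "move_arm", "arguments": {
  "targets": [
    [[-0.01, 0, 0.2], [0, 0, 0]],
    [[0, 0, 0.2], [0, 0, 0]],
    [[0, 0, 0.15], [0, 0, 0]],
    [[0, 0, 0.1], [0, 0, 0]],
    [[0, 0, 0], [0, 0, 0]]
  ]
}}

```text
time_s: 7.3
tool_pos: [0.4802, -0.0176, 0.0697]
orientation: [-3.141, -0.067, 0.002]
contact_force: [-0.4, 0.9, -0.3]
grip_width: 0.0377
gripper_force: 0.0
```

Request:
{"name": "move_arm", "arguments": {
  "targets": [
    [[0, 0, 0.1], [0, 0, 0]],
    [[0, 0, 0.08], [0, 0, 0]],
    [[0, 0, 0], [0, 0, 0]]
  ]
}}

```text
time_s: 7.6
tool_pos: [0.4802, -0.0176, 0.0609]
orientation: [-3.141, -0.067, 0.001]
contact_force: [1.0, 0.9, -0.2]
grip_width: 0.0375
gripper_force: 0.0
```

Request:
{"name": "move_arm", "arguments": {
  "targets": [
    [[0, 0, 0], [0, 0, 0]],
    [[0, 0, 0], [0, 0, 0]],
    [[0, 0, 0], [0, 0, 0]],
    [[0, 0, 0], [0, 0, 0]]
  ],
  "hand": 0,
  "force": 80
}}

```text
time_s: 8.0
tool_pos: [0.4807, -0.0174, 0.0618]
orientation: [-3.141, -0.067, -0.001]
contact_force: [-1.5, 6.5, 5.4]
grip_width: 0.0221
gripper_force: 79.5
```

Request:
{"name": "move_arm", "arguments": {
  "targets": [
    [[0, 0, -0.05], [0, 0, 0]],
    [[0, 0, -0.1], [0, 0, 0]],
    [[0, 0, -0.1], [0, 0, 0]],
    [[0, 0, -0.1], [0, 0, 0]],
    [[0, 0, -0.05], [0, 0, 0]],
    [[0, 0, 0], [0, 0, 0]]
  ]
}}

```text
time_s: 8.6
tool_pos: [0.4806, -0.0175, 0.0819]
orientation: [-3.141, -0.067, -0.001]
contact_force: [-1.0, 3.0, -3.6]
grip_width: 0.0222
gripper_force: 79.2
```

```bash
python3 -c "
from h import *
st()
im,d=bot.grab_frame('top');P=cloud('top',d)
a=P[:,:,2];m=(abs(P[:,:,0]-.45)<.02)&((abs(P[:,:,1]-.04)<.025)|(abs(P[:,:,1]+.078)<.025))&(a<.2)
X=P[m]; print(np.percentile(X[:,2],[50,90,97]))
cv2.imwrite('pics/top4.png',cv2.resize(im[150:280,220:360][:,:,::-1],None,fx=3.8,fy=3.8,interpolation=3))"
```

```text
8.6 q [-0.113  0.286  1.836  0.     1.019  1.415] pos [ 0.4806 -0.0175  0.0819] ori [-3.141e+00 -6.700e-02 -1.000e-03] F [-1.   3.  -3.6] M [ 0.47  0.14 -0.03] w 0.0222 gf 79.2
[0.13284076 0.13683269 0.13856988]
```

Request:
{"name": "move_arm", "arguments": {
  "targets": [
    [[0, 0, -0.06], [0, 0, 0]],
    [[0, 0, -0.15], [0, 0, 0]],
    [[0, 0, -0.2], [0, 0, 0]],
    [[0, 0, -0.25], [0, 0, 0]],
    [[0, 0, -0.25], [0, 0, 0]],
    [[0, 0, -0.15], [0, 0, 0]],
    [[0, 0, -0.1], [0, 0, 0]],
    [[0, 0, 0], [0, 0, 0]],
    [[0, 0, 0], [0, 0, 0]]
  ]
}}

```text
time_s: 9.55
tool_pos: [0.4803, -0.0177, 0.1391]
orientation: [-3.141, -0.067, 0.001]
contact_force: [-0.3, 0.4, -4.8]
grip_width: 0.0221
gripper_force: 78.9
```

Request:
{"name": "move_arm", "arguments": {
  "targets": [
    [[-0.08, 0, 0], [0, 0, 0]],
    [[-0.14, 0, 0], [0, 0, 0]],
    [[-0.2, 0, 0], [0, 0, 0]],
    [[-0.24, 0, 0], [0, 0, 0]],
    [[-0.24, 0, 0], [0, 0, 0]],
    [[-0.2, 0, 0], [0, 0, 0]],
    [[-0.14, 0, 0], [0, 0, 0]],
    [[-0.08, 0, 0], [0, 0, 0]],
    [[0, 0, 0], [0, 0, 0]]
  ]
}}

```text
time_s: 10.45
tool_pos: [0.4143, -0.0205, 0.1395]
orientation: [3.141, 0.067, 0.0]
contact_force: [1.0, 0.8, -4.3]
grip_width: 0.0223
gripper_force: 78.9
```

```bash
python3 -c "
from h import *
st()
im,d=bot.grab_frame('top');P=cloud('top',d);np.save('top.npy',P);np.save('top_im.npy',im)
import edge
cv2.imwrite('pics/top5.png',cv2.resize(im[150:300,220:360][:,:,::-1],None,fx=3.8,fy=3.8,interpolation=3))" | head -3
```

```text
10.45 q [-0.138  0.061  1.951  0.     1.13   1.391] pos [ 0.4143 -0.0205  0.1395] ori [3.141 0.067 0.   ] F [ 1.   0.8 -4.3] M [ 0.02 -0.01  0.01] w 0.0223 gf 78.9
top
slopes front 0.04870823783099061 left 0.022287499790606288 right -2.6022665666878844
```

View pics/top5.png

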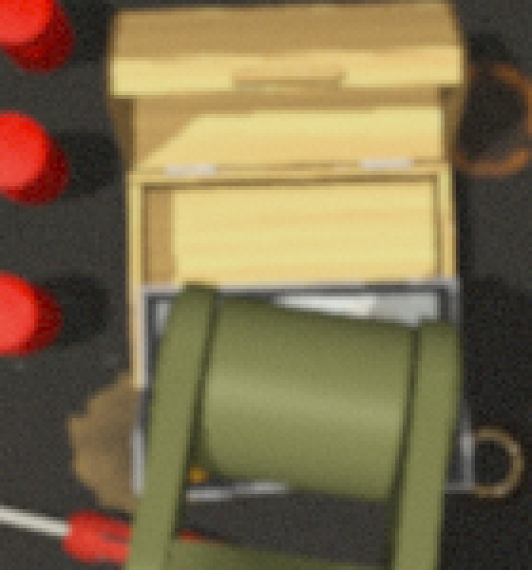

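The insert is clear and level ahead of the cavity, spoon and jars aboard, and the cavity is empty. Turning it half a turn now.

Request:
{"name": "move_arm", "arguments": {
  "targets": [
    [[0, 0, 0], [0, 0, -0.4]],
    [[0, 0, 0], [0, 0, -0.8]],
    [[0, 0, 0], [0, 0, -1]],
    [[0, 0, 0], [0, 0, -1]],
    [[0, 0, 0], [0, 0, -1]],
    [[0, 0, 0], [0, 0, -1]],
    [[0, 0, 0], [0, 0, -1]],
    [[0, 0, 0], [0, 0, -1]],
    [[0, 0, 0], [0, 0, -1]],
    [[0, 0, 0], [0, 0, -1]],
    [[0, 0, 0], [0, 0, -1]],
    [[0, 0, 0], [0, 0, -1]]
  ]
}}

```text
time_s: 11.7
tool_pos: [0.4149, -0.0205, 0.1393]
orientation: [-2.739, -1.538, 0.0]
contact_force: [0.1, -0.5, -4.1]
grip_width: 0.0223
gripper_force: 78.9
```

Request:
{"name": "move_arm", "arguments": {
  "targets": [
    [[0, 0, 0], [0, 0, -1]],
    [[0, 0, 0], [0, 0, -1]],
    [[0, 0, 0], [0, 0, -1]],
    [[0, 0, 0], [0, 0, -1]],
    [[0, 0, 0], [0, 0, -1]],
    [[0, 0, 0], [0, 0, -1]],
    [[0, 0, 0], [0, 0, -1]],
    [[0, 0, 0], [0, 0, -1]],
    [[0, 0, 0], [0, 0, -1]],
    [[0, 0, 0], [0, 0, -1]],
    [[0, 0, 0], [0, 0, -1]],
    [[0, 0, 0], [0, 0, -1]]
  ]
}}

```text
time_s: 12.9
tool_pos: [0.4149, -0.0205, 0.1393]
orientation: [1.603, 2.702, 0.0]
contact_force: [-0.2, 1.0, -4.7]
grip_width: 0.0218
gripper_force: 78.9
```

Request:
{"name": "move_arm", "arguments": {
  "targets": [
    [[0, 0, 0], [0, 0, -1]],
    [[0, 0, 0], [0, 0, -1]],
    [[0, 0, 0], [0, 0, -1]],
    [[0, 0, 0], [0, 0, -1]],
    [[0, 0, 0], [0, 0, -1]],
    [[0, 0, 0], [0, 0, -1]],
    [[0, 0, 0], [0, 0, -1]],
    [[0, 0, 0], [0, 0, -1]],
    [[0, 0, 0], [0, 0, -1]],
    [[0, 0, 0], [0, 0, -1]],
    [[0, 0, 0], [0, 0, -0.8]],
    [[0, 0, 0], [0, 0, -0.6]]
  ]
}}

```text
time_s: 14.1
tool_pos: [0.4149, -0.0205, 0.1393]
orientation: [-0.121, -3.139, 0.0]
contact_force: [-0.4, 0.7, -5.2]
grip_width: 0.0223
gripper_force: 78.9
```

```bash
python3 - <<'E'
from h import *
togo(.481,-.0175,.14,.044+np.pi)
E
```

```text
14.1 q [-0.138  0.063  1.949 -0.     1.13  -1.632] pos [ 0.4149 -0.0205  0.1393] ori [-0.121 -3.139  0.   ] F [-0.4  0.7 -5.2] M [ 0.04 -0.03 -0.05] w 0.0223 gf 78.9
psi 3.0648 tool shift units [-1.314  0.161 -0.014] rot about tz units -1.384 tool z [-0.  0. -1.]
```

Request:
{"name": "move_arm", "arguments": {
  "targets": [
    [[0, 0, 0], [0, 0, -0.7]],
    [[0, 0, 0], [0, 0, -0.5]],
    [[0, 0, 0], [0, 0, -0.18]],
    [[-0.08, 0, 0], [0, 0, 0]],
    [[-0.15, 0, 0], [0, 0, 0]],
    [[-0.22, 0, 0], [0, 0, 0]],
    [[-0.24, 0, 0], [0, 0, 0]],
    [[-0.24, 0, 0], [0, 0, 0]],
    [[-0.2, 0, 0], [0, 0, 0]],
    [[-0.13, 0, 0], [0, 0, 0]],
    [[-0.07, 0, 0], [0, 0, 0]],
    [[0, 0, 0], [0, 0, 0]]
  ]
}}

```text
time_s: 15.3
tool_pos: [0.4812, -0.0177, 0.1392]
orientation: [0.064, -3.141, -0.0]
contact_force: [-0.3, 0.6, -4.8]
grip_width: 0.0222
gripper_force: 78.9
```

```bash
python3 - <<'E'
from h import *
im,d=bot.grab_frame('top');P=cloud('top',d);np.save('top.npy',P);np.save('top_im.npy',im)
togo(.4813,-.0173,.1393,.043+np.pi)
for r in bot.cut_out('top','jar_a'):
    X=P[r['region']]; X=X[X[:,2]>np.nanpercentile(X[:,2],95)-.008]; print(round(r['confidence'],2),X.mean(0),len(X))
X=P.reshape(-1,3)
for lo,hi in ((.125,.145),(.165,.18)):
    Y=X[(X[:,2]>lo)&(X[:,2]<hi)&(abs(X[:,0]-.481)<.075)&(abs(X[:,1]+.0175)<.1)]
    if len(Y): print(lo,len(Y),np.percentile(Y,[1,99],axis=0)[:,:2])
cv2.imwrite('pics/top6.png',cv2.resize(im[140:280,220:360][:,:,::-1],None,fx=4,fy=4,interpolation=3))
E
```

```text
15.35 q [-0.113  0.209  1.782 -0.     1.151 -1.724] pos [ 0.4809 -0.0178  0.1393] ori [ 0.064 -3.141 -0.   ] F [-0.4 -0.3 -4.8] M [ 0.06 -0.01 -0.01] w 0.0222 gf 78.9
psi -3.1009 tool shift units [-0.009  0.009 -0.001] rot about tz units -0.027 tool z [-0.  0. -1.]
0.9 [0.45355248 0.15304201 0.10465559] 298
0.81 [0.54868544 0.15051169 0.10468775] 285
0.73 [0.63495058 0.14996333 0.10447997] 285
0.125 129 [[ 0.42011621 -0.11003499]
 [ 0.52641534  0.06996581]]
0.165 72 [[ 0.48697717 -0.10825902]
 [ 0.53700375  0.07312079]]
```

View pics/top6.png

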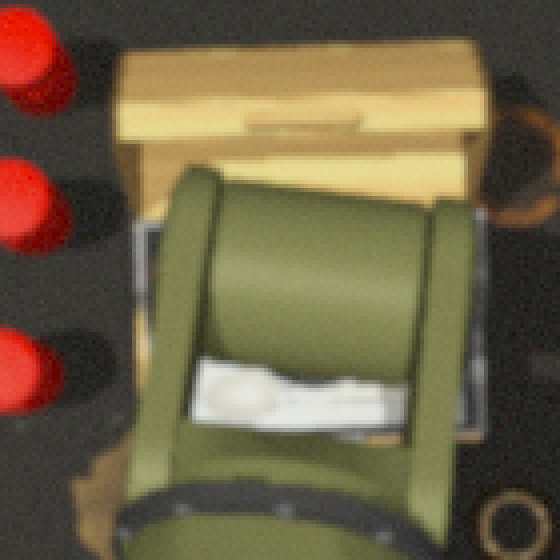

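The spoon trough now faces the front and the tall end the hinge, lined up over the cavity. Lowering it in.

Request:
{"name": "move_arm", "arguments": {
  "targets": [
    [[-0.01, 0.01, 0.08], [0, 0, 0]],
    [[0, 0, 0.14], [0, 0, 0]],
    [[0, 0, 0.14], [0, 0, 0]],
    [[0, 0, 0.1], [0, 0, 0]],
    [[0, 0, 0.08], [0, 0, 0]],
    [[0, 0, 0.08], [0, 0, 0]],
    [[0, 0, 0.08], [0, 0, 0]],
    [[0, 0, 0.08], [0, 0, 0]],
    [[0, 0, 0.08], [0, 0, 0]],
    [[0, 0, 0.06], [0, 0, 0]],
    [[0, 0, 0], [0, 0, 0]]
  ]
}}

```text
time_s: 16.5
tool_pos: [0.4835, -0.0174, 0.0945]
orientation: [-0.064, 3.136, -0.001]
contact_force: [9.1, 0.0, 2.2]
grip_width: 0.0224
gripper_force: 79.9
```

Request:
{"name": "move_arm", "arguments": {
  "targets": [
    [[-0.05, 0, 0], [0, 0, 0]],
    [[0, 0, 0], [0, 0, 0]],
    [[0, 0, 0.06], [0, 0, 0]],
    [[0, 0, 0.06], [0, 0, 0]],
    [[0, 0, 0], [0, 0, 0]]
  ]
}}

```text
time_s: 17.0
tool_pos: [0.4842, -0.017, 0.0871]
orientation: [-0.064, 3.14, 0.0]
contact_force: [5.6, 0.1, -2.5]
grip_width: 0.0223
gripper_force: 79.0
```

Request:
{"name": "move_arm", "arguments": {
  "targets": [
    [[-0.03, 0, 0], [0, 0, 0]],
    [[0, 0, 0.08], [0, 0, 0]],
    [[0, 0, 0.08], [0, 0, 0]],
    [[0, 0, 0.08], [0, 0, 0]],
    [[0, 0, 0.08], [0, 0, 0]],
    [[0, 0, 0], [0, 0, 0]]
  ]
}}

```text
time_s: 17.6
tool_pos: [0.485, -0.0171, 0.0706]
orientation: [0.064, -3.14, -0.0]
contact_force: [-0.3, 1.5, -6.0]
grip_width: 0.0222
gripper_force: 78.8
```

Free inside the cavity; about 9 mm are left to go.

Request:
{"name": "move_arm", "arguments": {
  "targets": [
    [[0, 0, 0.06], [0, 0, 0]],
    [[0, 0, 0.06], [0, 0, 0]],
    [[0, 0, 0.05], [0, 0, 0]],
    [[0, 0, 0.03], [0, 0, 0]],
    [[0, 0, 0], [0, 0, 0]]
  ]
}}

```text
time_s: 18.1
tool_pos: [0.4856, -0.0171, 0.0617]
orientation: [-0.064, 3.141, -0.0]
contact_force: [-2.4, 0.7, 2.6]
grip_width: 0.0221
gripper_force: 79.7
```

Request:
{"name": "move_arm", "arguments": {
  "targets": [
    [[0, 0, 0.02], [0, 0, 0]],
    [[0, 0, 0], [0, 0, 0]]
  ]
}}

```text
time_s: 18.3
tool_pos: [0.4856, -0.0171, 0.0617]
orientation: [-0.064, 3.14, -0.0]
contact_force: [-10.1, 0.7, 18.2]
grip_width: 0.0223
gripper_force: 81.8
```

Request:
{"name": "move_arm", "arguments": {
  "targets": [
    [[0, 0, 0], [0, 0, 0]],
    [[0, 0, 0], [0, 0, 0]],
    [[0, 0, 0], [0, 0, 0]],
    [[0, 0, 0], [0, 0, 0]]
  ],
  "hand": 0.44
}}

```text
time_s: 18.7
tool_pos: [0.4855, -0.0171, 0.0603]
orientation: [-0.064, 3.141, -0.0]
contact_force: [0.6, 0.1, 0.2]
grip_width: 0.0375
gripper_force: 0.0
```

Request:
{"name": "move_arm", "arguments": {
  "targets": [
    [[0, 0, -0.15], [0, 0, 0]],
    [[0, 0, -0.3], [0, 0, 0]],
    [[0, 0, -0.6], [0, 0, 0]],
    [[0, 0, -0.9], [0, 0, 0]],
    [[0, 0, -0.9], [0, 0, 0]],
    [[0.5, 0, -0.8], [0, 0, 0]],
    [[0.9, 0, 0], [0, 0, 0]],
    [[0.9, 0, 0], [0, 0, 0]],
    [[0.9, 0, 0], [0, 0, 0]],
    [[0, 0, 0], [0, 0, 0]]
  ]
}}

```text
time_s: 19.7
tool_pos: [0.3225, -0.0235, 0.2439]
orientation: [-0.063, 3.138, -0.001]
contact_force: [1.3, -0.4, 1.4]
grip_width: 0.0374
gripper_force: 0.0
```

```bash
python3 - <<'E'
from h import *
import fit
s=st()
im,d=bot.grab_frame('top');P=cloud('top',d);np.save('top.npy',P);np.save('top_im.npy',im)
print(fit.knob(P,im,(.484,-.0175)))
for r in bot.cut_out('top','jar_a'):
    X=P[r['region']]; X=X[X[:,2]>np.nanpercentile(X[:,2],95)-.008]; print(round(r['confidence'],2),X.mean(0),len(X))
cv2.imwrite('pics/top7.png',cv2.resize(im[140:280,220:360][:,:,::-1],None,fx=4,fy=4,interpolation=3))
E
```

```text
19.7 q [-0.186 -0.276  1.999 -0.     1.416 -1.797] pos [ 0.3225 -0.0235  0.2439] ori [-6.300e-02  3.138e+00 -1.000e-03] F [ 1.3 -0.4  1.4] M [ 0.   -0.   -0.05] w 0.0374 gf 0.0
(array([ 0.47948555, -0.01905748,  0.11283618]), np.float64(0.11303786039124009), 112, ((480.0992431640625, -19.68535614013672), (24.394519805908203, 22.090673446655273), 0.9241262078285217))
0.94 [ 0.50984512 -0.07670263  0.11486333] 297
0.79 [0.54864103 0.15089532 0.10446569] 290
0.78 [0.50456222 0.04247182 0.11467631] 295
0.78 [0.45330812 0.15305391 0.10477301] 296
0.72 [0.63527461 0.14964833 0.10437238] 275
```

View pics/top7.png

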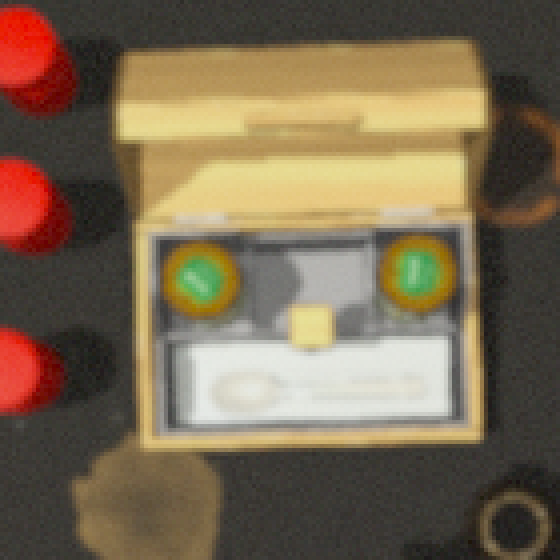

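The insert is seated: the jar tops are at z = 0.115 as before, the jars are at the hinge side (crop (200,280) and (418,272)), the spoon lies in the trough, and the hood is open. Next I carry the closed fingers over and behind the hood.

Request:
{"name": "move_arm", "arguments": {
  "targets": [
    [[-0.5, 0, 0], [0, 0, 0]],
    [[-0.8, 0, 0], [0, 0, 0]],
    [[-0.8, 0, 0], [0, 0, 0]],
    [[-0.8, 0, 0], [0, 0, 0]],
    [[-0.8, 0, 0], [0, 0, 0]],
    [[-0.8, 0, 0], [0, 0, 0]],
    [[-0.8, 0, 0], [0, 0, 0]],
    [[-0.8, 0, 0], [0, 0, 0]],
    [[-0.8, 0, 0], [0, 0, 0]],
    [[-0.2, 0, 0], [0, 0, 0]],
    [[0, 0, 0], [0, 0, 0]],
    [[0, 0, 0], [0, 0, 0]]
  ],
  "hand": 0
}}

```text
time_s: 21.0
tool_pos: [0.6803, -0.009, 0.2418]
orientation: [0.064, -3.14, -0.0]
contact_force: [0.0, 1.2, -0.2]
grip_width: -0.0004
gripper_force: 0.0
```

```bash
cat >> h.py <<'E'
def hood():
    s=st(); a=.044; p=s['tool_pos']; d=p[:2]-[.4815,-.0175]
    print('caddy x,y,z mm',np.round([1000*(d@[np.cos(a),np.sin(a)]),1000*(d@[-np.sin(a),np.cos(a)]),1000*p[2]],1))
E
python3 -c "
from h import *
hood()
for n in ('top','side'):
    im,d=bot.grab_frame(n);P=cloud(n,d);X=P[(P[:,:,2]>.1)&(P[:,:,2]<.35)&(abs(P[:,:,1]+.01)<.07)&(P[:,:,0]>.59)&(P[:,:,0]<.74)]
    for lo in np.arange(.1,.35,.02):
        m=(X[:,2]>lo)&(X[:,2]<lo+.02)
        if m.any(): print(n,round(lo,3),m.sum(),np.round(X[m].min(0),3),np.round(X[m].max(0),3))
"
```

```text
21.0 q [-0.067  0.584  1.021  0.     1.538 -1.679] pos [ 0.6803 -0.009   0.2418] ori [ 0.064 -3.14  -0.   ] F [ 0.   1.2 -0.2] M [-0.02  0.01 -0.04] w -0.0004 gf 0.0
caddy x,y,z mm [199.   -0.3 241.8]
top 0.32 7 [ 0.67  -0.043  0.327] [ 0.678 -0.037  0.339]
top 0.34 37 [ 0.667 -0.054  0.34 ] [0.678 0.028 0.349]
side 0.26 5 [ 0.674 -0.012  0.279] [0.69  0.005 0.28 ]
side 0.28 48 [ 0.664 -0.019  0.281] [0.684 0.008 0.299]
side 0.3 45 [ 0.667 -0.014  0.301] [0.684 0.009 0.32 ]
side 0.32 86 [ 0.662 -0.007  0.32 ] [0.697 0.036 0.34 ]
side 0.34 41 [ 0.662 -0.001  0.34 ] [0.686 0.044 0.35 ]
```

Request:
{"name": "move_arm", "arguments": {
  "targets": [
    [[0, 0, 0.5], [0, 0, 0]],
    [[0, 0, 0.6], [0, 0, 0]],
    [[0, 0, 0.5], [0, 0, 0]],
    [[0, 0, 0.44], [0, 0, 0]],
    [[0.3, 0, 0], [0, 0, 0]],
    [[0.4, 0, 0], [0, 0, 0]],
    [[0.3, 0, 0], [0, 0, 0]],
    [[0.22, 0, 0], [0, 0, 0]],
    [[0.2, 0, -0.08], [0, 0, 0]],
    [[0.2, 0, -0.06], [0, 0, 0]],
    [[0, 0, 0], [0, 0, 0]]
  ]
}}

```text
time_s: 22.2
tool_pos: [0.5988, -0.0125, 0.1492]
orientation: [-0.064, 3.14, -0.0]
contact_force: [0.6, 0.1, -0.5]
grip_width: 0.0
gripper_force: 0.0
```

```bash
cat > hp.py <<'E'
from h import *
hood()
im,d=bot.grab_frame('top');P=cloud('top',d); np.save('top.npy',P); np.save('top_im.npy',im)
for r in bot.cut_out('top','hood')[:1]:
    X=P[r['region']]; a=.044; d=X[:,:2]-[.4815,-.0175]; cx=1000*(d@[np.cos(a),np.sin(a)]); cy=1000*(d@[-np.sin(a),np.cos(a)]); z=X[:,2]*1000
    m=(abs(cy)>55)&(abs(cy)<92)&(z<215)
    for lo in np.arange(-80,200,10):
        k=m&(cx>lo)&(cx<lo+10)
        if k.sum()>4: print(lo+5,k.sum(),np.round(np.percentile(z[k],[50,95])))
E
python3 hp.py
```

```text
22.2 q [-0.082  0.45   1.435 -0.     1.256 -1.693] pos [ 0.5988 -0.0125  0.1492] ori [-0.064  3.14  -0.   ] F [ 0.6  0.1 -0.5] M [-0.02 -0.06 -0.01] w 0.0 gf 0.0
caddy x,y,z mm [117.5  -0.2 149.2]
65 10 [61. 63.]
75 26 [62. 65.]
85 71 [189. 191.]
95 64 [188. 191.]
105 34 [182. 186.]
115 36 [171. 176.]
125 27 [158. 163.]
135 19 [145. 150.]
145 8 [138. 139.]
```

Request:
{"name": "move_arm", "arguments": {
  "targets": [
    [[0.2, 0, -0.05], [0, 0, 0]],
    [[0.2, 0, -0.03], [0, 0, 0]],
    [[0.2, 0, 0.02], [0, 0, 0]],
    [[0.2, 0, 0.02], [0, 0, 0]],
    [[0.2, 0, 0.02], [0, 0, 0]],
    [[0.24, 0, 0.06], [0, 0, 0]],
    [[0.23, 0, 0.06], [0, 0, 0]],
    [[0.23, 0, 0.06], [0, 0, 0]],
    [[0, 0, 0], [0, 0, 0]]
  ]
}}

```text
time_s: 23.2
tool_pos: [0.5146, -0.0165, 0.1458]
orientation: [-0.064, 3.135, -0.003]
contact_force: [-22.9, -1.8, 60.7]
grip_width: 0.0004
gripper_force: 26.8
```

```bash
python3 hp.py
```

```text
23.2 q [-1.030e-01  2.700e-01  1.689e+00 -1.000e-03  1.177e+00 -1.714e+00] pos [ 0.5146 -0.0165  0.1458] ori [-6.400e-02  3.135e+00 -3.000e-03] F [-22.9  -1.8  60.7] M [-0.29  4.31  0.03] w 0.0004 gf 26.8
caddy x,y,z mm [ 33.1  -0.5 145.8]
-5 27 [172. 175.]
5 52 [177. 181.]
15 44 [180. 182.]
25 38 [179. 181.]
35 39 [176. 179.]
45 28 [174. 177.]
55 28 [171. 174.]
65 28 [170. 173.]
75 24 [167. 170.]
85 19 [156. 165.]
95 16 [144. 148.]
105 18 [127. 134.]
115 21 [108. 117.]
```

The 60 N is a friction jam: I pressed down too steeply while the hood's slope has to travel forward. I back off upward and follow the arc instead.

Request:
{"name": "move_arm", "arguments": {
  "targets": [
    [[0, 0, -0.1], [0, 0, 0]],
    [[0.12, 0, 0.02], [0, 0, 0]],
    [[0.12, 0, 0.04], [0, 0, 0]],
    [[0.12, 0, 0.06], [0, 0, 0]],
    [[0.12, 0, 0.06], [0, 0, 0]],
    [[0, 0, 0], [0, 0, 0]]
  ]
}}

```text
time_s: 23.9
tool_pos: [0.4893, -0.0169, 0.1355]
orientation: [0.064, -3.14, -0.0]
contact_force: [0.8, 0.2, -0.1]
grip_width: 0.0
gripper_force: 0.0
```

```bash
python3 hp.py
```

```text
23.9 q [-0.109  0.232  1.763 -0.     1.148 -1.721] pos [ 0.4893 -0.0169  0.1355] ori [ 0.064 -3.14  -0.   ] F [ 0.8  0.2 -0.1] M [ 0.    0.01 -0.03] w 0.0 gf 0.0
caddy x,y,z mm [  7.8   0.2 135.5]
-25 35 [157. 161.]
-15 47 [165. 169.]
-5 39 [167. 169.]
5 43 [167. 170.]
15 43 [166. 168.]
25 32 [167. 169.]
35 36 [167. 169.]
45 38 [167. 170.]
55 40 [167. 169.]
65 40 [160. 164.]
75 82 [148. 153.]
85 98 [140. 144.]
95 104 [129. 134.]
105 118 [119. 125.]
115 38 [112. 115.]
```

Request:
{"name": "move_arm", "arguments": {
  "targets": [
    [[0.12, 0, 0.05], [0, 0, 0]],
    [[0.12, 0, 0.06], [0, 0, 0]],
    [[0.12, 0, 0.08], [0, 0, 0]],
    [[0.1, 0, 0.08], [0, 0, 0]],
    [[0.14, 0, 0.11], [0, 0, 0]],
    [[0.14, 0, 0.12], [0, 0, 0]],
    [[0.14, 0, 0.13], [0, 0, 0]],
    [[0, 0, 0], [0, 0, 0]]
  ]
}}

```text
time_s: 24.8
tool_pos: [0.4452, -0.0186, 0.1034]
orientation: [0.064, -3.139, -0.0]
contact_force: [0.1, 0.9, -0.4]
grip_width: -0.0003
gripper_force: 0.0
```

Request:
{"name": "move_arm", "arguments": {
  "targets": [
    [[0.1, 0, 0.13], [0, 0, 0]],
    [[0.1, 0, 0.14], [0, 0, 0]],
    [[0.1, 0, 0.15], [0, 0, 0]],
    [[0, 0, 0], [0, 0, 0]]
  ]
}}

```text
time_s: 25.2
tool_pos: [0.4303, -0.0192, 0.0822]
orientation: [0.064, -3.139, -0.0]
contact_force: [0.1, 0.3, 1.1]
grip_width: -0.0002
gripper_force: 0.0
```

```bash
python3 hp.py
```

```text
25.2 q [-0.13   0.184  1.966 -0.     0.995 -1.741] pos [ 0.4303 -0.0192  0.0822] ori [ 0.064 -3.139 -0.   ] F [0.1 0.3 1.1] M [-0.01 -0.05 -0.02] w -0.0002 gf 0.0
caddy x,y,z mm [-51.2   0.5  82.2]
-55 31 [108. 111.]
-45 35 [114. 118.]
-35 37 [120. 125.]
-25 48 [128. 132.]
-15 71 [135. 139.]
-5 132 [141. 145.]
5 136 [142. 145.]
15 165 [140. 143.]
25 147 [139. 141.]
35 165 [137. 139.]
45 147 [134. 137.]
55 160 [132. 135.]
65 138 [130. 134.]
75 122 [129. 132.]
95 5 [2. 4.]
```

Request:
{"name": "move_arm", "arguments": {
  "targets": [
    [[0.05, 0, 0.1], [0, 0, 0]],
    [[0.04, 0, 0.1], [0, 0, 0]],
    [[0.03, 0, 0.1], [0, 0, 0]],
    [[0, 0, 0], [0, 0, 0]]
  ]
}}

```text
time_s: 25.7
tool_pos: [0.4249, -0.0195, 0.0676]
orientation: [0.064, -3.14, -0.0]
contact_force: [0.0, -0.5, 0.2]
grip_width: 0.0001
gripper_force: 0.0
```

Request:
{"name": "move_arm", "arguments": {
  "targets": [
    [[0.02, 0, 0.06], [0, 0, 0]],
    [[0, 0, 0.04], [0, 0, 0]],
    [[0, 0, 0], [0, 0, 0]]
  ]
}}

```text
time_s: 26.0
tool_pos: [0.4238, -0.0195, 0.0629]
orientation: [0.064, -3.139, -0.0]
contact_force: [-4.9, -0.5, -0.1]
grip_width: 0.0002
gripper_force: 1.5
```

```bash
python3 hp.py
```

```text
26.0 q [-0.132  0.203  1.997 -0.     0.943 -1.744] pos [ 0.4238 -0.0195  0.0629] ori [ 0.064 -3.139 -0.   ] F [-4.9 -0.5 -0.1] M [-0.03  0.66 -0.01] w 0.0002 gf 1.5
caddy x,y,z mm [-57.8   0.5  62.9]
-65 13 [85. 89.]
-55 41 [92. 98.]
-45 40 [102. 107.]
-35 52 [111. 116.]
-25 74 [122. 127.]
-15 131 [130. 133.]
-5 133 [130. 133.]
5 168 [130. 133.]
15 145 [130. 132.]
25 160 [130. 132.]
35 158 [130. 133.]
45 147 [129. 132.]
55 166 [130. 132.]
65 96 [129. 132.]
```

Request:
{"name": "move_arm", "arguments": {
  "targets": [
    [[0, 0, 0.06], [0, 0, 0]],
    [[0, 0, 0.04], [0, 0, 0]],
    [[0, 0, 0], [0, 0, 0]]
  ]
}}

```text
time_s: 26.4
tool_pos: [0.424, -0.0196, 0.0606]
orientation: [0.064, -3.14, 0.0]
contact_force: [-30.4, 0.2, 51.2]
grip_width: 0.0001
gripper_force: 28.5
```

Request:
{"name": "move_arm", "arguments": {
  "targets": [
    [[0, 0, -0.2], [0, 0, 0]],
    [[0, 0, -0.6], [0, 0, 0]],
    [[0, 0, -0.9], [0, 0, 0]],
    [[0.3, 0, -0.9], [0, 0, 0]],
    [[0.8, 0, -0.5], [0, 0, 0]],
    [[0.8, 0, 0], [0, 0, 0]],
    [[0, 0, 0], [0, 0, 0]],
    [[0, 0, 0], [0, 0, 0]]
  ]
}}

```text
time_s: 27.2
tool_pos: [0.3299, -0.0235, 0.214]
orientation: [-0.063, 3.138, -0.001]
contact_force: [-0.7, -0.5, 0.9]
grip_width: 0.0001
gripper_force: 0.0
```

```bash
python3 hp.py; python3 - <<'E'
from h import *
im=np.load('top_im.npy'); print([np.round(r['extent']) for q in('tea_box','mug_tea','mug_drainer','coffee_jar') for r in bot.cut_out('top',q)[:1]])
cv2.imwrite('pics/top9.png',cv2.resize(im[120:320,120:470][:,:,::-1],None,fx=2,fy=2,interpolation=3))
E
```

```text
27.2 q [-0.182 -0.233  2.036  0.     1.336 -1.793] pos [ 0.3299 -0.0235  0.214 ] ori [-6.300e-02  3.138e+00 -1.000e-03] F [-0.7 -0.5  0.9] M [-0.02 -0.   -0.05] w 0.0001 gf 0.0
caddy x,y,z mm [-151.7    0.7  214. ]
-65 77 [83. 87.]
-55 157 [91. 96.]
-45 146 [101. 106.]
-35 156 [111. 116.]
-25 168 [121. 126.]
-15 157 [129. 132.]
-5 149 [129. 132.]
5 168 [129. 132.]
15 146 [129. 132.]
25 160 [129. 132.]
35 160 [129. 132.]
45 148 [129. 132.]
55 170 [129. 132.]
65 62 [128. 131.]
[array([149., 140., 191., 200.]), array([143., 229., 189., 282.]), array([384., 235., 441., 268.]), array([398., 174., 456., 218.])]
```

View pics/top9.png

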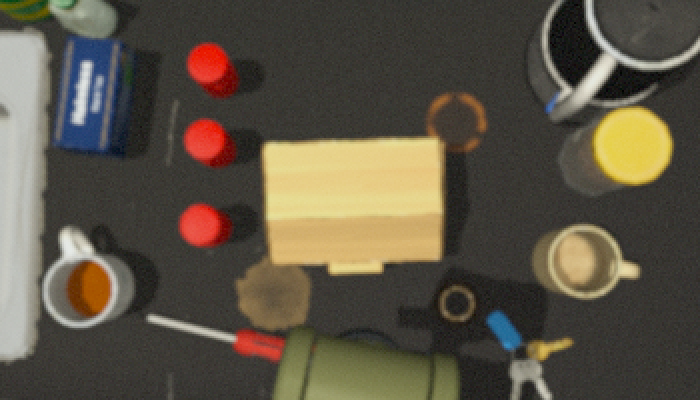

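The hood is flat shut: its top is at z = 0.130 all along, and it covers crop (265–443, 140–265). The bystanders have not moved and the arm is clear, so I hand the job in.

```bash
python3 -c "
from rig import bot
print(bot.job_done())"
```

```text
the job is handed in; nothing more can be done
None
```

I handed the job in at about 27 s: in the camera images, the insert is turned and fully seated with the jars at the hinge side and the teaspoon in its trough, the hood is flat shut, and the mugs, coffee jar and tea box are where they were; the hand-in call gave no pass or fail.

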